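# Clear the rheometer bench: geometries to the stand, samples to the rack

### The job

The measuring run is over: sort the mixed handful left on the bench back into its holders. Stand the two steel measuring geometries in the aluminium stand and the white-lidded jar, the blue-lidded jar and the red vial in the blue rack, each upright and fully down in the round well made for its size. Set every piece down gently, never let it drop, leave the two note pads where they lie, and keep the arm clear of the monitor.

Things in the scene. Friction and masses are not known exactly. Their poses are not given: they have to be found in the camera images.
- cone_40: the smaller of two bright steel rheometer geometries: a round foot 40 mm across and 4.5 mm thick with a thin upright 9 mm shaft, 82 mm tall in all; round the shaft sits a black coupling ring, 19 mm across, from 57 to 67 mm above the underside: grip it there. About 0.11 kg. Origin: centre of the underside, z up
- plate_50: the larger steel geometry: a round foot 50 mm across and 4.5 mm thick with a thin upright 9 mm shaft, 88 mm tall in all; its black coupling ring, 19 mm across, is 63 to 73 mm above the underside: grip it there. About 0.14 kg. Origin: centre of the underside, z up
- jar_a: the larger jar of the job: cream body, white screw lid, 54 mm across, 62 mm tall; the body to grip is 53 mm wide, from 5 to 46 mm above the underside. About 0.15 kg. Origin: centre of the underside, z up. (A still bigger jar with a black lid at the back right is fixed clutter, no part of the job)
- jar_b: the smaller jar: brown body, blue screw lid, 42 mm across, 50 mm tall; the body to grip is 40 mm wide, from 5 to 35 mm above the underside. About 0.09 kg. Origin: centre of the underside, z up
- vial_2: small capped glass vial, red body, white cap, 20 mm across, 46 mm tall; the body to grip is from 2 to 36 mm above the underside. About 16 g, easily knocked over. Origin: centre of the underside, z up
- geometry_stand: bright aluminium holder, fixed: flat block 86 (x) by 140 (y) by 16 mm high; two round wells with black floors 6 mm above the underside, chamfered mouths. Large well (60 mm wide, for the 50 mm plate): centre at x 0, y -30 mm; small well (50 mm wide, for the 40 mm cone): x 0, y +35 mm. Origin: centre of the underside, z up. It may stand left or right of the rack
- sample_rack: blue plastic holder, fixed: flat block 90 (x) by 186 (y) by 16 mm high; three round wells with grey floors 6 mm above the underside, chamfered, all at x 0: large (64 mm wide, white-lidded jar) at y -51 mm; middle (52 mm, blue-lidded jar) at y +17 mm; small (30 mm, vial) at y +68 mm. Origin: centre of the underside, z up. It may stand left or right of the stand
- sticky_yellow: yellow note pad, 39 x 51 x 9 mm, loose bystander left of the work. Origin: centre of the underside. Further left and back stands the monitor (fixed, not listed): its upright screen fills x = 0.48 to 0.58 m, y = 0.00 to +0.54 m, z = 0.11 to 0.42 m; swing past in front of it or over it
- sticky_blue: blue note pad, 37 x 37 x 14 mm, loose bystander at the right end of the work. Origin: centre of the underside. Right of it stand fixed bottles and a drawer box up to 190 mm tall; a grey instrument fills x < 0.42 m, y < -0.45 m

How it is judged:
At the end, for the whole second after the job is handed in: cone in the small, plate in the large well of the stand; white-lidded jar, blue-lidded jar and vial in the large, middle and small well of the rack: each within 9 mm of its well's centre in x and y, underside below 10 mm (floor at 6), upright within 0.12 rad, at rest, released (x of cone_40 in the frame of geometry_stand between -0.009 and 0.009 m and y of cone_40 in the frame of geometry_stand between 0.026 and 0.044 m and z of each of cone_40, plate_50 in the frame of geometry_stand below 0.01 m and angle between each of cone_40, plate_50, jar_a, jar_b, vial_2's own z axis and vertical below 0.12 rad and linear speed of each of cone_40, plate_50, jar_a, jar_b, vial_2 below 0.03 m/s and x of plate_50 in the frame of geometry_stand between -0.009 and 0.009 m and y of plate_50 in the frame of geometry_stand between -0.039 and -0.021 m and x of jar_a in the frame of sample_rack between -0.009 and 0.009 m and y of jar_a in the frame of sample_rack between -0.06 and -0.042 m and z of each of jar_a, jar_b, vial_2 in the frame of sample_rack below 0.01 m and x of jar_b in the frame of sample_rack between -0.009 and 0.009 m and y of jar_b in the frame of sample_rack between 0.008 and 0.026 m and x of vial_2 in the frame of sample_rack between -0.009 and 0.009 m and y of vial_2 in the frame of sample_rack between 0.059 and 0.077 m); the robot touches nothing.
It fails at once if one of the five pieces is dropped: out of the fingers with its underside more than 45 mm above the bench ((height (world z) of cone_40 above 0.045 m and contact force between cone_40 and the fingers below 0.02 N) or (height (world z) of plate_50 above 0.045 m and contact force between plate_50 and the fingers below 0.02 N) or (height (world z) of jar_a above 0.045 m and contact force between jar_a and the fingers below 0.02 N) or (height (world z) of jar_b above 0.045 m and contact force between jar_b and the fingers below 0.02 N) or (height (world z) of vial_2 above 0.045 m and contact force between vial_2 and the fingers below 0.02 N)).
It fails at once if the yellow note pad is shifted by more than 20 mm (distance of sticky_yellow from where it was at the start of the episode above 0.02 m).
It fails at once if the blue note pad is shifted by more than 20 mm (distance of sticky_blue from where it was at the start of the episode above 0.02 m).
It also fails if it takes over 112 s, if anything falls off the work surface, if the arm or the gripper's body presses on something with over 40 N, if the wrist force passes 120 N, or if a joint passes its speed limit or range.

### The arm

A 6-joint arm with a two-finger parallel gripper is mounted at the origin on the work surface; the furniture and walls round the work are solid. World frame = base frame: x ahead of the robot, y to its left, z up, the work surface at z = 0. Lengths are in m, angles in rad, forces in N, time in s.
With the tool pointing down it reaches from about 0.25 to 0.8 m from the base axis. Payload 8.5 kg.
Tool frame: the origin (TCP) lies at the very end of the fingers, on their centre line; the grasp point (between the pads) lies 19 mm behind it; z points along the fingers, y is the line along which they close (so a half turn about z gives the same grasp; the last joint's range is limited). The gripper opens to 85 mm and grips with 20 to 120 N. Pads are 22 mm wide; open, the fingers measure 114 mm over their backs; the gripper's body (76 mm by 85 mm) begins 54 mm behind the grasp point. The pads swing forward as they close: fully open they stand 13 mm farther back than shut.
Start: joints at [1.262, 0.238, -0.013, 1.319, 0, 1.571], TCP at [0.16, 0.5, 0.231] pointing down, gripper open.
Joint ranges: [-2.66, 2.66], [-1.03, 1.9], [-1.14, 1.46], [-1.82, 2.27], [-1.45, 1.34], [-3.14, 3.14]. Speed limits (rad/s): [2.22, 2.22, 2.79, 3.14, 3.14, 3.14].

### API

Orientations are given as a unit quaternion [w, x, y, z].
In Python, from workcell import robot, optics, order gives the robot as it stands.
- The arm moves only by the tool move_arm, never from a script. Its argument "motion" is a list that holds one entry, the list of rows, each a list of 5 numbers: the shift along the tool's x, y, z in units of 25 mm (1.0 is 25 mm), then the turn about the tool's z in degrees, then the opening, from 0 (shut) to 1 (fully open). In form: [[[x, y, z, yaw, jaw], ...]]. A call has 1 to 20 rows; each row shifts and turns the commanded pose from where the row before left it, along the tool's axes as they then stand; what a row does not reach is not made up. A row lasts 1/12 s, in which the tool goes at most 41.7 mm and 7.16 degrees, less where a joint would pass 70% of its speed; a pose out of reach is approached as far as the arm can. A call is refused whole if a number of a shift passes 1 or a number of a turn 7.16, either way. A call with a gripper value outside its range is refused whole. The fingers move at their own pace and stop on an object; the grip force is fixed at half the most. Time passes only in rows, so rows that do not move let the fingers close. It gives the time, the measured TCP pose, the force, the opening and the grip force at its end, in the units of the state.
- robot.get_obs(): the state, without advancing time (a new reading comes with each control period).
- optics.capture(name): name is "scene" or "top" or "wrist"; returns a dict with "frame" (384x512x3 uint8, red, green, blue), "K" (3x3 intrinsics, pixels), "world_to_cam" (4x4, takes a point from world to camera coordinates); the wrist camera has in their place "T_tool_cam" (4x4, takes a point from camera to tool coordinates, whose origin is the TCP and whose axes are the flange's). Camera axes: x right, y down, z forward; pixel columns grow to the right and rows downward; lengths in m; the calibration is good to about 2 mm. A picture is of the moment at which its call begins: read the wrist's pose just before it. There is no depth.
- order.finish_job(): hands the job in; it is judged then, once.
The state is a dict: "clock": time; "joint_positions": joint angles; "qd": joint speeds; "tau": joint torques, N m; "tcp_pos": TCP position; "eef_rot": TCP orientation; "ft_force": force on the tool from outside, world axes, zero at the start; "wrist_torque": the same for the moment, N m; "opening": finger opening in m; "grip_force": force on a finger pad.
Only numpy, scipy, OpenCV 4.12 (cv2) and the standard library are available. Lean on these libraries where they do the work, as an engineer would, in place of code of your own. Each camera call takes 0.05 s, during which the arm holds its last target. There are 200 camera calls.

## Working session

There is one attempt and no reset: what is moved stays moved. The work goes in short steps, Python scripts to look and compute and a tool call to move; the robot and the scene stay as the last step left them, time stands still between calls to the robot, and variables do not carry over. Pictures are saved under pics/ and viewed, at most 14 in all, crops included, and the job is handed in when it is done.

Besides the shell and the picture viewer there is one more tool, called after ">>>" by a JSON object that holds its "name" and its "arguments". move_arm: Moves the arm, as the interface text tells. Its arguments: {"type":"object","properties":{"motion":{"type":"array"}},"required":["motion"]}

```bash
mkdir -p pics; ls
cat > look.py <<'E'
from workcell import robot, optics, order
import numpy as np, cv2, sys, pickle
E
python3 - <<'E'
from look import *
o=robot.get_obs()
print({k:np.round(v,3) if not isinstance(v,(int,float)) else v for k,v in o.items()})
for n in ("top","scene"):
    c=optics.capture(n); pickle.dump(c,open(f"{n}.pkl","wb"))
    cv2.imwrite(f"pics/{n}0.png",cv2.resize(c["frame"][...,::-1],(800,600),interpolation=cv2.INTER_CUBIC))
    print(n,c["K"],c["world_to_cam"].round(3))
E
```

```text
pics
{'clock': 0.0, 'joint_positions': array([ 1.262,  0.239, -0.014,  1.319, -0.   ,  1.571]), 'qd': array([-0.001,  0.002, -0.001, -0.002,  0.001, -0.001]), 'tau': array([-2.0000e-03, -5.3878e+01,  3.4643e+01,  1.9000e-02, -0.0000e+00,
       -0.0000e+00]), 'tcp_pos': array([0.159, 0.5  , 0.231]), 'eef_rot': array([-0.   ,  0.154,  0.988, -0.001]), 'ft_force': array([-0.551,  0.316, -0.707]), 'wrist_torque': array([0.018, 0.009, 0.012]), 'grip_force': 0.0, 'opening': 0.08543493416932413}
top [[431.58223822   0.         253.82244428]
 [  0.         431.58223822 188.02610485]
 [  0.           0.           1.        ]] [[-0.025 -1.    -0.007 -0.258]
 [-0.993  0.026 -0.111  0.458]
 [ 0.111  0.005 -0.994  1.073]
 [ 0.     0.     0.     1.   ]]
scene [[395.93767314   0.         258.54005467]
 [  0.         395.93767314 189.47396829]
 [  0.           0.           1.        ]] [[ 0.568 -0.823  0.011 -0.461]
 [-0.707 -0.494 -0.505  0.197]
 [ 0.421  0.279 -0.863  0.763]
 [ 0.     0.     0.     1.   ]]
```

View pics/top0.png

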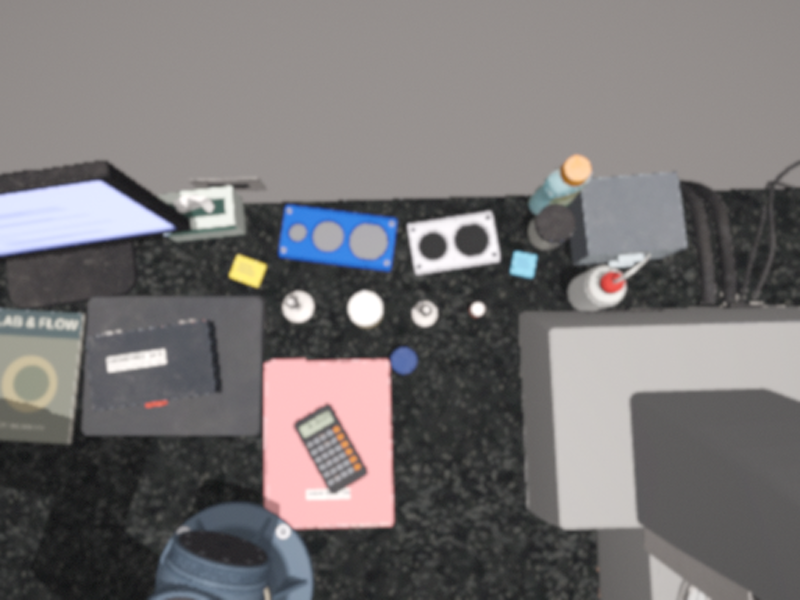

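View pics/scene0.png

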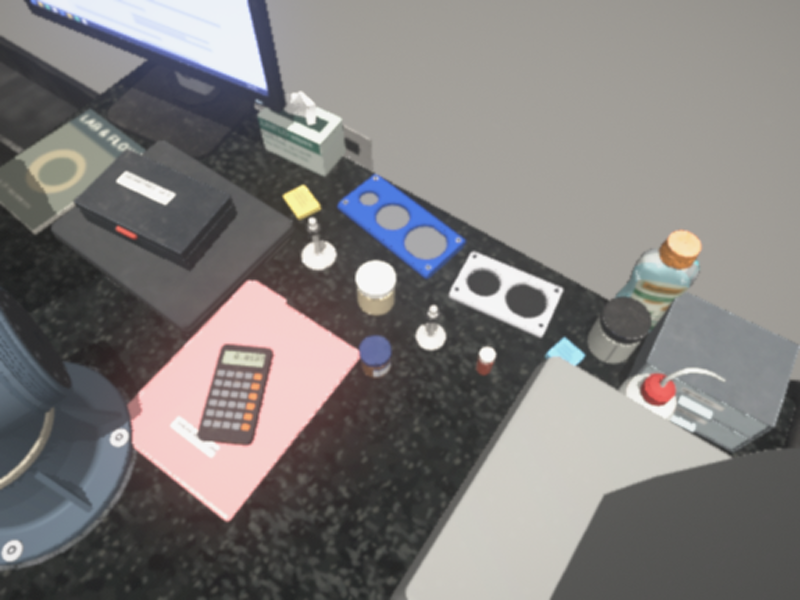

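```bash
cat > look.py <<'E'
from workcell import robot, optics, order
import numpy as np, cv2, sys, pickle
def ray(c,uv,z):
    K,M=c["K"],c["world_to_cam"]; R,t=M[:3,:3],M[:3,3]
    uv=np.atleast_2d(np.asarray(uv,float)); d=np.c_[uv,np.ones(len(uv))]@np.linalg.inv(K).T@R
    o=-R.T@t; return (o+d*((z-o[2])/d[:,2])[:,None])[:,:2]
def comp(mask,seed,r=6):
    n,l,s,ce=cv2.connectedComponentsWithStats(mask.astype(np.uint8))
    w=l[int(seed[1])-r:int(seed[1])+r+1,int(seed[0])-r:int(seed[0])+r+1]; w=w[w>0]
    return (l==np.bincount(w).argmax()).astype(np.uint8)
def outline(m):
    k,_=cv2.findContours(m,cv2.RETR_EXTERNAL,cv2.CHAIN_APPROX_NONE)
    return cv2.convexHull(max(k,key=cv2.contourArea))[:,0].astype(float)
E
cat > m1.py <<'E'
from look import *
S={"top":dict(g1=(298,307),a=(365,309),g2=(425,314),v=(478,310),b=(404,360),stand=(453,262),rack=(337,212),yel=(248,270),blu=(524,264)),
"scene":dict(g1=(319,258),a=(376,277),g2=(431,340),v=(487,354),b=(376,350),stand=(505,310),rack=(410,240),yel=(302,202),blu=(567,351))}
for n in S:
    c=pickle.load(open(n+".pkl","rb")); f=c["frame"]; h=cv2.cvtColor(f,cv2.COLOR_RGB2HSV)
    H,s,V=[h[...,i].astype(int) for i in range(3)]
    bright=(V>140)&(s<70); blue=(H>100)&(H<130)&(s>90)&(V>60)
    for k,z,m in (("g1",.0045,bright),("g2",.0045,bright),("a",.062,(V>190)&(s<50)),("b",.05,blue),("v",.046,bright),
                  ("stand",.016,bright),("rack",.016,blue&(V>120)),("yel",.009,(H>20)&(H<35)&(s>90)&(V>100)),("blu",.014,(H>85)&(H<105)&(s>70)&(V>100))):
        try:
            M=comp(m,np.array(S[n][k])/1.5625); P=ray(c,outline(M),z).astype(np.float32)
            if k in("stand","rack","yel","blu"): print(n,k,[np.round(x,4) for x in cv2.minAreaRect(P)])
            else:
                (x,y),r=cv2.minEnclosingCircle(P); e=cv2.fitEllipse(P); print(n,k,np.round((x,y,2*r),4),"ell",np.round(e[0]+e[1],4))
            if k in("stand","rack"):
                hull=np.zeros(M.shape,np.uint8); cv2.fillConvexPoly(hull,outline(M).astype(int),1)
                cnt,_=cv2.findContours(((hull==1)&(M==0)).astype(np.uint8),cv2.RETR_EXTERNAL,cv2.CHAIN_APPROX_NONE)
                for q in cnt:
                    if cv2.contourArea(q)>40:
                        e=cv2.fitEllipse(ray(c,q[:,0],.016).astype(np.float32)); print("   well",np.round(e[0]+e[1],4))
        except Exception as ex: print(n,k,"ERR",ex)
E
python3 m1.py
```

```text
top g1 [ 0.4365 -0.105   0.0544] ell [ 0.4365 -0.1055  0.0525  0.0538]
top g2 [ 0.4199 -0.3143  0.0446] ell [ 0.4197 -0.3142  0.0429  0.0437]
top a [ 0.4259 -0.2193  0.0554] ell [ 0.4259 -0.2193  0.0535  0.0551]
top b [ 0.344  -0.2769  0.0457] ell [ 0.3441 -0.2767  0.0433  0.0447]
top v [ 0.4212 -0.3976  0.0254] ell [ 0.4216 -0.3974  0.0235  0.0247]
top stand [array([ 0.5354, -0.3653]), array([0.0883, 0.1457]), np.float64(7.6069)]
   well [ 0.5309 -0.3305  0.042   0.0429]
   well [ 0.5395 -0.3944  0.0504  0.0528]
top rack [array([ 0.5493, -0.1735]), array([0.1924, 0.0923]), np.float64(81.0592)]
   well [ 0.5595 -0.107   0.0248  0.0273]
   well [ 0.5413 -0.2243  0.0592  0.0611]
   well [ 0.5518 -0.1573  0.0486  0.0496]
top yel [array([ 0.4987, -0.0224]), array([0.059 , 0.0461]), np.float64(68.2845)]
top blu [array([ 0.4963, -0.4792]), array([0.0436, 0.0441]), np.float64(77.019)]
scene g1 [ 0.439  -0.1037  0.0614] ell [ 0.4364 -0.1036  0.051   0.0595]
scene g2 [ 0.4182 -0.3148  0.0421] ell [ 0.4179 -0.3149  0.0404  0.042 ]
scene a [ 0.4202 -0.222   0.0616] ell [ 0.4211 -0.222   0.0526  0.0617]
scene b [ 0.3366 -0.2777  0.0237] ell [ 0.3381 -0.2772  0.0158  0.0261]
scene v [ 0.4182 -0.3987  0.0249] ell [ 0.4183 -0.3985  0.0214  0.0244]
scene stand [array([ 0.531 , -0.3658]), array([0.0889, 0.1433]), np.float64(7.503)]
   well [ 0.5356 -0.3963  0.0497  0.0555]
   well [ 0.527  -0.3323  0.0403  0.0451]
scene rack [array([ 0.5453, -0.1751]), array([0.1928, 0.0921]), np.float64(81.0207)]
   well [ 0.5373 -0.2263  0.0565  0.0608]
   well [ 0.5481 -0.1595  0.045   0.0487]
   well [ 0.5559 -0.1088  0.0222  0.027 ]
scene yel [array([ 0.496 , -0.0243]), array([0.0605, 0.0437]), np.float64(68.3782)]
scene blu [array([ 0.4934, -0.4799]), array([0.0389, 0.0425]), np.float64(77.9841)]
```

>>> {"name": "move_arm", "arguments": {"motion": [[[0, 0, -0.3, 7.16, 1], [0, 0, -0.3, 7.16, 1], [0, 0, -0.3, 7.16, 1], [0, 0, -0.3, 7.16, 1], [0, 0, -0.3, 7.16, 1], [0, 0, -0.3, 7.16, 1], [0, 0, -0.3, 7.16, 1], [0, 0, -0.3, 7.16, 1], [0, 0, -0.3, 7.16, 1], [0, 0, -0.3, 7.16, 1], [0, 0, 0, 0.7, 1]]]}}

```text
clock: 1.02
tcp_pos: [0.1596, 0.5004, 0.3072]
eef_rot: [-0.0, 0.709, 0.705, 0.001]
ft_force: [-0.5, 0.7, -0.5]
opening: 0.0855
grip_force: 0.0
```

>>> {"name": "move_arm", "arguments": {"motion": [[[-1, 0.3, 0, 0, 1], [-1, 0.3, 0, 0, 1], [-1, 0.3, 0, 0, 1], [-1, 0.3, 0, 0, 1], [-1, 0.3, 0, 0, 1], [-1, 0.3, 0, 0, 1], [-1, 0.3, 0, 0, 1], [-1, 0.3, 0, 0, 1], [-1, 0.3, 0, 0, 1], [-1, 0.3, 0, 0, 1], [-1, 0.3, 0, 0, 1], [-1, 0.3, 0, 0, 1], [-1, 0.3, 0, 0, 1], [-1, 0.3, 0, 0, 1], [-1, 0.3, 0, 0, 1], [-1, 0.3, 0, 0, 1], [-1, 0.3, 0, 0, 1], [-1, 0.3, 0, 0, 1], [-1, 0.3, 0, 0, 1], [-1, 0.3, 0, 0, 1]]]}}

```text
clock: 2.68
tcp_pos: [0.3094, -0.0012, 0.3059]
eef_rot: [-0.0, 0.706, 0.709, -0.0]
ft_force: [0.2, 1.5, -0.3]
opening: 0.0856
grip_force: 0.0
```

>>> {"name": "move_arm", "arguments": {"motion": [[[-1, 0.5, 0, 0, 1], [-1, 0.5, 0, 0, 1], [-1, 0.5, 0, 0, 1], [-1, 0.5, 0, 0, 1], [-1, 0.5, 0, 0, 1], [-1, 0.5, 0, 0, 1], [-1, 0.5, 0, 0, 1], [-1, 0.5, 0, 0, 1], [0, 0, 0, 0, 1], [0, 0, 0, 0, 1], [0, 0, 0, 0, 1]]]}}

```text
clock: 3.6
tcp_pos: [0.4091, -0.1995, 0.3057]
eef_rot: [-0.001, 0.706, 0.708, -0.0]
ft_force: [-0.9, -0.0, 0.0]
opening: 0.0849
grip_force: 0.0
```

```bash
cat >> look.py <<'E'
from scipy.spatial.transform import Rotation as Ro
def pose():
    o=robot.get_obs(); q=np.array(o["eef_rot"]); R=Ro.from_quat(q[[1,2,3,0]]).as_matrix()
    T=np.eye(4); T[:3,:3]=R; T[:3,3]=o["tcp_pos"]; return o,T
def wrist():
    o,T=pose(); c=optics.capture("wrist"); c["world_to_cam"]=np.linalg.inv(T@c["T_tool_cam"]); return c,T
def go(*p):
    "shift in tool units (25 mm) from the measured pose to world point p"
    o,T=pose(); d=T[:3,:3].T@(np.array(p)-T[:3,3])/.025
    return d.round(2), "yaw of tool y", round(np.degrees(np.arctan2(T[1,1],T[0,1])),2)
E
python3 - <<'E'
from look import *
c,T=wrist(); pickle.dump(c,open("w0.pkl","wb")); print(T.round(3)); print(c["T_tool_cam"].round(3),c["K"].round(1))
cv2.imwrite("pics/w0.png",c["frame"][...,::-1]); print(go(.4365,-.105,.2))
E
```

```text
[[-0.002  1.    -0.001  0.409]
 [ 1.     0.002  0.001 -0.199]
 [ 0.001 -0.001 -1.     0.306]
 [ 0.     0.     0.     1.   ]]
[[ 0.001 -0.965 -0.262  0.066]
 [ 1.     0.001 -0.    -0.002]
 [ 0.    -0.262  0.965 -0.142]
 [ 0.     0.     0.     1.   ]] [[336.1   0.  256.2]
 [  0.  336.1 193.8]
 [  0.    0.    1. ]]
(array([3.76, 1.11, 4.24]), 'yaw of tool y', np.float64(0.11))
```

View pics/w0.png

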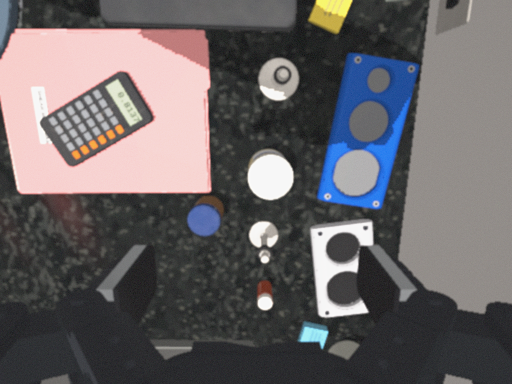

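The wrist view shows all pieces and both holders: plate at (278,78), jar_a lid (270,176), jar_b lid (205,216), cone (263,236), vial cap (265,303), rack around (368,130), stand around (343,268). I'll measure from this.

```bash
sed -e '/^S=/,/^"scene"/d' -e 's/^for n in S:/S={"w0":dict(g1=(278,65),a=(270,180),g2=(258,228),v=(265,303),b=(205,218),stand=(320,250),rack=(345,100),yel=(330,12),blu=(314,334))}\nfor n in S:/' -e 's#/1.5625##' m1.py > m2.py; python3 m2.py
```

```text
w0 g1 [ 0.4337 -0.1052  0.0508] ell [ 0.4336 -0.1051  0.0489  0.0505]
w0 g2 [ 0.4171 -0.313   0.0421] ell [ 0.4166 -0.3133  0.0402  0.0419]
w0 a [ 0.4228 -0.2175  0.0545] ell [ 0.423  -0.2175  0.0533  0.0542]
w0 b [ 0.3409 -0.2755  0.0432] ell [ 0.3408 -0.2756  0.0418  0.0429]
w0 v [ 0.4186 -0.3936  0.0257] ell [ 0.4186 -0.3941  0.0208  0.0264]
w0 stand [array([ 0.5315, -0.3629]), array([0.0851, 0.1457]), np.float64(7.6263)]
   well [ 0.5392 -0.3666  0.0656  0.1224]
w0 rack [array([ 0.5449, -0.1731]), array([0.187 , 0.0895]), np.float64(81.1569)]
   well [ 0.5371 -0.2218  0.0582  0.0611]
   well [ 0.5483 -0.1555  0.0486  0.0498]
   well [ 0.5561 -0.1057  0.0272  0.0284]
w0 yel [array([ 0.4927, -0.0283]), array([0.0398, 0.0403]), np.float64(68.212)]
w0 blu [array([ 0.4938, -0.4712]), array([0.0395, 0.0419]), np.float64(76.0443)]
```

>>> {"name": "move_arm", "arguments": {"motion": [[[0.95, 0.25, 1, 0, 0.7], [0.95, 0.25, 1, 0, 0.7], [0.95, 0.25, 1, 0, 0.7], [0.95, 0.25, 1, 0, 0.7], [0, 0, 1, 0, 0.7], [0, 0, 1, 0, 0.7], [0, 0, 1, 0, 0.7], [0, 0, 0.5, 0, 0.7], [0, 0, 0, 0, 0.7], [0, 0, 0, 0, 0.7]]]}}

```text
clock: 4.48
tcp_pos: [0.434, -0.1041, 0.119]
eef_rot: [-0.0, 0.706, 0.708, -0.0]
ft_force: [0.3, 0.3, 0.3]
opening: 0.0598
grip_force: 0.0
```

Run:
```python
from look import *
c,T=wrist(); pickle.dump(c,open("w1.pkl","wb")); print(T[:3,3].round(4))
cv2.imwrite("pics/w1.png",c["frame"][...,::-1]); print(go(.4337,-.105,.049))
```

```text
[ 0.434  -0.1041  0.119 ]
(array([-0.02, -0.04,  2.83]), 'yaw of tool y', np.float64(0.09))
```

View pics/w1.png

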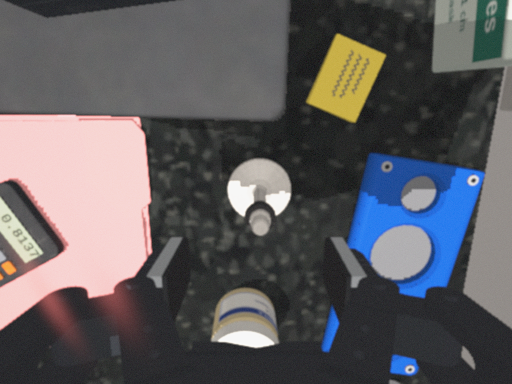

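The plate's shaft (260,222) is centred between the fingertips (165–345), and the yellow pad is well clear. I'll descend and grip.

>>> {"name": "move_arm", "arguments": {"motion": [[[0, 0, 0.7, 0, 0.6], [0, 0, 0.7, 0, 0.6], [0, 0, 0.7, 0, 0.6], [0, 0, 0.7, 0, 0.6], [0, 0, 0, 0, 0.6], [0, 0, 0, 0, 0], [0, 0, 0, 0, 0], [0, 0, 0, 0, 0], [0, 0, 0, 0, 0], [0, 0, 0, 0, 0], [0, 0, 0, 0, 0], [0, 0, 0, 0, 0], [0, 0, 0, 0, 0], [0, 0, 0, 0, 0], [0, 0, 0, 0, 0]]]}}

```text
clock: 5.78
tcp_pos: [0.4361, -0.1051, 0.0504]
eef_rot: [0.001, 0.707, 0.707, 0.001]
ft_force: [0.9, 0.2, 8.5]
opening: 0.0161
grip_force: 58.3
```

>>> {"name": "move_arm", "arguments": {"motion": [[[0, 0, -0.2, 0, 0], [0, 0, -0.4, 0, 0], [0, 0, -0.6, 0, 0], [0, 0, -0.8, 0, 0], [0, 0, -0.8, 0, 0], [0, 0, -0.8, 0, 0], [0, 0, -0.6, 0, 0], [0, 0, -0.4, 0, 0], [0, 0, 0, 0, 0], [0, 0, 0, 0, 0]]]}}

```text
clock: 6.62
tcp_pos: [0.4348, -0.1049, 0.1644]
eef_rot: [0.001, 0.707, 0.707, 0.0]
ft_force: [-0.4, -0.0, -0.6]
opening: 0.0161
grip_force: 58.6
```

Run:
```python
from look import *
c,T=wrist(); print(T[:3,3].round(4))
cv2.imwrite("pics/w2.png",c["frame"][...,::-1]); print(go(.5365,-.394,.18))
```

```text
[ 0.4348 -0.1049  0.1644]
(array([-11.57,   4.08,  -0.65]), 'yaw of tool y', np.float64(0.01))
```

View pics/w2.png

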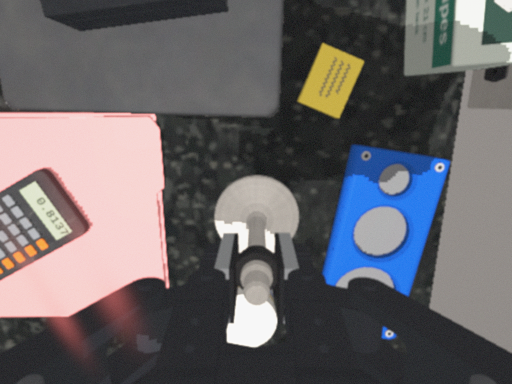

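>>> {"name": "move_arm", "arguments": {"motion": [[[-0.5, 0.17, 0, 0, 0], [-0.9, 0.32, 0, 0, 0], [-0.9, 0.32, 0, 0, 0], [-0.9, 0.32, 0, 0, 0], [-0.9, 0.32, 0, 0, 0], [-0.9, 0.32, 0, 0, 0], [-0.9, 0.32, 0, 0, 0], [-0.9, 0.32, 0, 0, 0], [-0.9, 0.32, 0, 0, 0], [-0.9, 0.32, 0, 0, 0], [-0.9, 0.32, 0, 0, 0], [-0.9, 0.32, 0, 0, 0], [-0.9, 0.32, 0, 0, 0], [-0.3, 0.1, 0, 0, 0], [0, 0, 0, 0, 0], [0, 0, 0, 0, 0]]]}}

```text
clock: 8.0
tcp_pos: [0.5367, -0.3948, 0.1625]
eef_rot: [-0.001, 0.707, 0.707, -0.0]
ft_force: [-0.2, 0.1, -1.1]
opening: 0.0159
grip_force: 58.6
```

Run:
```python
from look import *
c,T=wrist(); print(T[:3,3].round(4)); cv2.imwrite("pics/w3.png",c["frame"][...,::-1]); print(go(.536,-.394,.085))
c=optics.capture("scene"); cv2.imwrite("pics/s3.png",cv2.resize(c["frame"][100:300,200:440,::-1],(720,600),interpolation=cv2.INTER_CUBIC))
```

```text
[ 0.5367 -0.3948  0.1625]
(array([ 0.  , -0.02,  3.12]), 'yaw of tool y', np.float64(0.0))
```

View pics/w3.png

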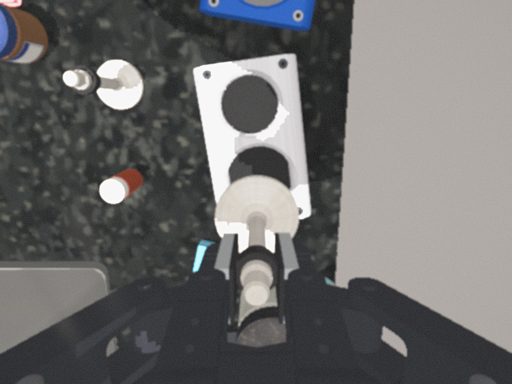

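The plate hangs over the large well, and the small well shows clearly at (248,102). I'll measure it from here to fix the stand's position.

Run:
```python
from look import *
f=cv2.imread("pics/w3.png"); c=dict(np.load("w1.pkl",allow_pickle=True)); o,T=pose()
c["world_to_cam"]=np.linalg.inv(T@c["T_tool_cam"])
g=cv2.cvtColor(f,cv2.COLOR_BGR2GRAY)
for th in (90,130):
    m=comp(g<th,(248,102)); e=cv2.fitEllipse(ray(c,outline(m),.016).astype(np.float32)); e2=cv2.fitEllipse(ray(c,outline(m),.006).astype(np.float32)); print(th,m.sum(),np.round(e[0]+e[1],4),np.round(e2[0]+e2[1],4))
    k=np.array(e[0]); print("large from small",(k+65e-3*np.array([.132,-.991])).round(4))
for s in ((207,75),(283,63)): print(ray(c,s,.016).round(4))
```

```text
90 2415 [ 0.5288 -0.3292  0.045   0.0457] [ 0.5286 -0.3292  0.0466  0.0473]
large from small [ 0.5374 -0.3936]
130 2549 [ 0.5289 -0.3291  0.0463  0.0468] [ 0.5287 -0.3292  0.0479  0.0484]
large from small [ 0.5375 -0.3935]
[[ 0.4944 -0.3061]]
[[ 0.5562 -0.2968]]
```

>>> {"name": "move_arm", "arguments": {"motion": [[[0.03, 0.02, 0.5, 0, 0], [0, 0, 0.7, 0, 0], [0, 0, 0.7, 0, 0], [0, 0, 0.7, 0, 0], [0, 0, 0.6, 0, 0], [0, 0, 0.3, 0, 0], [0, 0, 0.2, 0, 0], [0, 0, 0.15, 0, 0], [0, 0, 0.1, 0, 0], [0, 0, 0.1, 0, 0], [0, 0, 0, 0, 0], [0, 0, 0, 0, 0]]]}}

```text
clock: 9.1
tcp_pos: [0.5381, -0.3942, 0.063]
eef_rot: [0.0, 0.707, 0.707, -0.0]
ft_force: [0.2, -0.0, -0.6]
opening: 0.0161
grip_force: 58.6
```

>>> {"name": "move_arm", "arguments": {"motion": [[[0, 0, 0.1, 0, 0], [0, 0, 0.1, 0, 0], [0, 0, 0.03, 0, 0], [0, 0, 0, 0, 0], [0, 0, 0, 0, 0], [0, 0, 0, 0, 0]]]}}

```text
clock: 9.6
tcp_pos: [0.5379, -0.3941, 0.0568]
eef_rot: [-0.0, 0.707, 0.707, -0.0]
ft_force: [0.5, -0.6, -1.1]
opening: 0.016
grip_force: 58.7
```

>>> {"name": "move_arm", "arguments": {"motion": [[[0, 0, 0.04, 0, 0], [0, 0, 0.04, 0, 0], [0, 0, 0, 0, 0], [0, 0, 0, 0, 0], [0, 0, 0, 0, 0]]]}}

```text
clock: 10.02
tcp_pos: [0.5382, -0.3942, 0.0564]
eef_rot: [0.001, 0.707, 0.707, 0.0]
ft_force: [-2.4, 2.1, 10.9]
opening: 0.016
grip_force: 59.7
```

>>> {"name": "move_arm", "arguments": {"motion": [[[0, 0, 0, 0, 0.3], [0, 0, 0, 0, 0.6], [0, 0, 0, 0, 0.6], [0, 0, 0, 0, 0.6], [0, 0, 0, 0, 0.6], [0, 0, 0, 0, 0.6], [0, 0, -0.3, 0, 0.6], [0, 0, -0.6, 0, 0.6], [0, 0, -0.9, 0, 0.6], [0, 0, -0.9, 0, 0.6], [0, 0, -0.9, 0, 0.6], [0, 0, -0.9, 0, 0.6], [0, 0, 0, 0, 0.6], [0, 0, 0, 0, 0.6]]]}}

```text
clock: 11.18
tcp_pos: [0.5386, -0.3946, 0.1693]
eef_rot: [0.002, 0.707, 0.707, 0.0]
ft_force: [-0.4, -0.8, -0.9]
opening: 0.0513
grip_force: 0.0
```

Run:
```python
from look import *
c,T=wrist(); print(T[:3,3].round(4)); cv2.imwrite("pics/w4.png",c["frame"][...,::-1]); print(go(.4175,-.313,.12))
```

```text
[ 0.5386 -0.3946  0.1693]
(array([ 3.25, -4.82,  1.91]), 'yaw of tool y', np.float64(0.01))
```

View pics/w4.png

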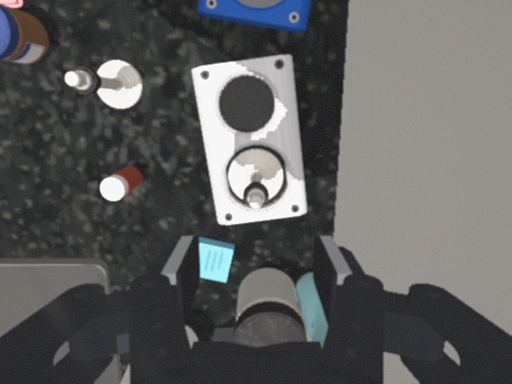

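The plate stands centred in the large well (255,175). Now I'll re-measure the cone (120,85) and vial (113,190) from here.

Run:
```python
from look import *
f=cv2.imread("pics/w4.png"); c=dict(np.load("w1.pkl",allow_pickle=True)); o,T=pose()
c["world_to_cam"]=np.linalg.inv(T@c["T_tool_cam"])
h=cv2.cvtColor(f,cv2.COLOR_BGR2HSV); b=(h[...,2]>130)&(h[...,1]<80)
for s,z in (((128,95),.0045),((112,190),.046)):
    P=ray(c,outline(comp(b,s)),z).astype(np.float32); e=cv2.fitEllipse(P); print(np.round(e[0]+e[1],4),np.round(cv2.minEnclosingCircle(P)[0],4))
```

```text
[ 0.4164 -0.3132  0.0406  0.0411] [ 0.4166 -0.3132]
[ 0.4204 -0.3949  0.0208  0.0243] [ 0.4204 -0.3948]
```

>>> {"name": "move_arm", "arguments": {"motion": [[[0.65, -0.97, 0, 0, 0.6], [0.65, -0.97, 0, 0, 0.6], [0.65, -0.97, 0, 0, 0.6], [0.65, -0.97, 0, 0, 0.6], [0.65, -0.97, 0, 0, 0.6], [0, 0, 0.4, 0, 0.6], [0, 0, 0.8, 0, 0.6], [0, 0, 0.9, 0, 0.6], [0, 0, 0.9, 0, 0.6], [0, 0, 0.9, 0, 0.6], [0, 0, 0.7, 0, 0.6], [0, 0, 0.35, 0, 0.6], [0, 0, 0, 0, 0.6], [0, 0, 0, 0, 0.6]]]}}

```text
clock: 12.4
tcp_pos: [0.4164, -0.3127, 0.0432]
eef_rot: [-0.001, 0.707, 0.707, -0.0]
ft_force: [0.3, -1.0, 0.5]
opening: 0.0514
grip_force: 0.0
```

>>> {"name": "move_arm", "arguments": {"motion": [[[0, 0, 0, 0, 0.3], [0, 0, 0, 0, 0.3], [0, 0, 0, 0, 0], [0, 0, 0, 0, 0], [0, 0, 0, 0, 0], [0, 0, 0, 0, 0], [0, 0, 0, 0, 0], [0, 0, 0, 0, 0], [0, 0, 0, 0, 0], [0, 0, 0, 0, 0], [0, 0, 0, 0, 0]]]}}

```text
clock: 13.32
tcp_pos: [0.4175, -0.3134, 0.0447]
eef_rot: [0.001, 0.707, 0.707, 0.0]
ft_force: [1.0, 0.3, 7.4]
opening: 0.0163
grip_force: 58.5
```

>>> {"name": "move_arm", "arguments": {"motion": [[[0, 0, -0.2, 0, 0], [0, 0, -0.5, 0, 0], [0, 0, -0.8, 0, 0], [0, 0, -0.7, 0, 0], [0, 0, -0.3, 0, 0], [-0.08, 0.5, 0, 0, 0], [-0.12, 0.8, 0, 0, 0], [-0.13, 0.9, 0, 0, 0], [-0.13, 0.9, 0, 0, 0], [-0.12, 0.8, 0, 0, 0], [-0.08, 0.56, 0, 0, 0], [0, 0, 0, 0, 0], [0, 0, 0, 0, 0], [0, 0, 0, 0, 0]]]}}

```text
clock: 14.48
tcp_pos: [0.5271, -0.3289, 0.1056]
eef_rot: [-0.001, 0.707, 0.707, -0.0]
ft_force: [-0.3, -0.3, -1.0]
opening: 0.0164
grip_force: 58.6
```

Run:
```python
from look import *
print(go(.529,-.330,.0507), robot.get_obs()["tcp_pos"])
```

```text
(array([-0.04,  0.08,  2.19]), 'yaw of tool y', np.float64(0.01)) [ 0.52707255 -0.32894512  0.10557463]
```

>>> {"name": "move_arm", "arguments": {"motion": [[[-0.04, 0.05, 0.3, 0, 0], [0, 0, 0.5, 0, 0], [0, 0, 0.5, 0, 0], [0, 0, 0.3, 0, 0], [0, 0, 0.2, 0, 0], [0, 0, 0.1, 0, 0], [0, 0, 0.1, 0, 0], [0, 0, 0.1, 0, 0], [0, 0, 0, 0, 0], [0, 0, 0, 0, 0], [0, 0, 0, 0, 0]]]}}

```text
clock: 15.4
tcp_pos: [0.5296, -0.3305, 0.0539]
eef_rot: [0.0, 0.707, 0.707, 0.0]
ft_force: [0.5, 0.3, -1.2]
opening: 0.0162
grip_force: 58.6
```

>>> {"name": "move_arm", "arguments": {"motion": [[[0, 0, 0.06, 0, 0], [0, 0, 0.06, 0, 0], [0, 0, 0.04, 0, 0], [0, 0, 0, 0, 0], [0, 0, 0, 0, 0], [0, 0, 0, 0, 0]]]}}

```text
clock: 15.9
tcp_pos: [0.5303, -0.3307, 0.0506]
eef_rot: [0.001, 0.707, 0.707, 0.0]
ft_force: [0.2, 0.4, 6.2]
opening: 0.0161
grip_force: 59.3
```

>>> {"name": "move_arm", "arguments": {"motion": [[[0, 0, 0, 0, 0.3], [0, 0, 0, 0, 0.55], [0, 0, 0, 0, 0.55], [0, 0, 0, 0, 0.55], [0, 0, 0, 0, 0.55], [0, 0, 0, 0, 0.55], [0, 0, -0.3, 0, 0.55], [0, 0, -0.7, 0, 0.55], [0, 0, -0.9, 0, 0.55], [0, 0, -0.9, 0, 0.55], [0, 0, -0.9, 0, 0.55], [0, 0, -0.4, 0, 0.55]]]}}

```text
clock: 16.9
tcp_pos: [0.5304, -0.3309, 0.1557]
eef_rot: [0.002, 0.707, 0.707, 0.0]
ft_force: [1.1, -0.3, 1.4]
opening: 0.0468
grip_force: 0.0
```

>>> {"name": "move_arm", "arguments": {"motion": [[[-0.43, -0.74, 0, 0, 0.55], [-0.43, -0.74, 0, 0, 0.55], [-0.43, -0.74, 0, 0, 0.55], [-0.43, -0.74, 0, 0, 0.55], [-0.43, -0.74, 0, 0, 0.55], [-0.41, -0.7, 0, 0, 0.55], [0, 0, 0.5, 0, 0.55], [0, 0, 0.7, 0, 0.55], [0, 0, 0.7, 0, 0.55], [0, 0, 0.5, 0, 0.55], [0, 0, 0, 0, 0.55], [0, 0, 0, 0, 0.55]]]}}

```text
clock: 17.9
tcp_pos: [0.419, -0.394, 0.0917]
eef_rot: [-0.001, 0.707, 0.707, -0.0]
ft_force: [0.1, -0.4, 0.7]
opening: 0.0469
grip_force: 0.0
```

Run:
```python
from look import *
c,T=wrist(); print(T[:3,3].round(4)); cv2.imwrite("pics/w5.png",c["frame"][...,::-1]); print(go(.4202,-.3945,.014))
```

```text
[ 0.419  -0.394   0.0917]
(array([-0.  ,  0.03,  3.14]), 'yaw of tool y', np.float64(0.01))
```

View pics/w5.png

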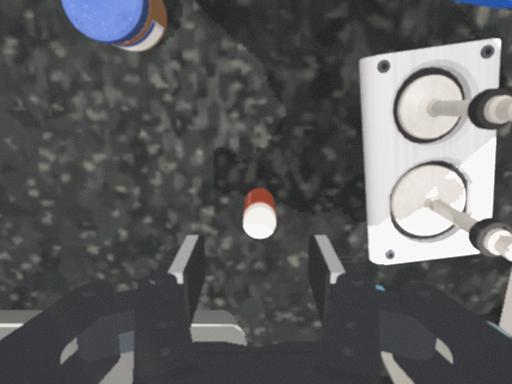

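Both geometries are seated in the stand, and the vial cap (259,218) lies midway between the fingers (190–328). Descending.

>>> {"name": "move_arm", "arguments": {"motion": [[[0, 0.02, 0.4, 0, 0.55], [0, 0, 0.7, 0, 0.55], [0, 0, 0.7, 0, 0.55], [0, 0, 0.6, 0, 0.55], [0, 0, 0.4, 0, 0.55], [0, 0, 0.2, 0, 0.55], [0, 0, 0.05, 0, 0.55], [0, 0, 0, 0, 0.55], [0, 0, 0, 0, 0.4], [0, 0, 0, 0, 0.3], [0, 0, 0, 0, 0.25], [0, 0, 0, 0, 0.2], [0, 0, 0, 0, 0.15], [0, 0, 0, 0, 0.1], [0, 0, 0, 0, 0], [0, 0, 0, 0, 0], [0, 0, 0, 0, 0], [0, 0, 0, 0, 0], [0, 0, 0, 0, 0], [0, 0, 0, 0, 0]]]}}

```text
clock: 19.62
tcp_pos: [0.4203, -0.3948, 0.0167]
eef_rot: [0.001, 0.707, 0.707, -0.0]
ft_force: [0.3, 1.0, 6.0]
opening: 0.0181
grip_force: 58.5
```

>>> {"name": "move_arm", "arguments": {"motion": [[[0, 0, -0.2, 0, 0], [0, 0, -0.5, 0, 0], [0, 0, -0.8, 0, 0], [0, 0, -0.9, 0, 0], [0, 0, -0.9, 0, 0], [0, 0, -0.6, 0, 0], [0, 0, -0.3, 0, 0], [0, 0, 0, 0, 0]]]}}

```text
clock: 20.28
tcp_pos: [0.4206, -0.395, 0.1227]
eef_rot: [0.002, 0.707, 0.707, 0.0]
ft_force: [0.2, -0.5, -0.1]
opening: 0.0184
grip_force: 58.6
```

>>> {"name": "move_arm", "arguments": {"motion": [[[0.5, 0.24, 0, 0, 0], [0.9, 0.42, 0, 0, 0], [0.9, 0.42, 0, 0, 0], [0.9, 0.42, 0, 0, 0], [0.9, 0.42, 0, 0, 0], [0.9, 0.42, 0, 0, 0], [0.9, 0.42, 0, 0, 0], [0.9, 0.42, 0, 0, 0], [0.9, 0.42, 0, 0, 0], [0.9, 0.42, 0, 0, 0], [0.9, 0.42, 0, 0, 0], [0.9, 0.42, 0, 0, 0], [0.9, 0.42, 0, 0, 0], [0.25, 0.14, 0, 0, 0], [0, 0, 0, 0, 0], [0, 0, 0, 0, 0], [0, 0, 0, 0, 0]]]}}

```text
clock: 21.7
tcp_pos: [0.5546, -0.1061, 0.1202]
eef_rot: [-0.0, 0.707, 0.707, -0.001]
ft_force: [-0.9, -0.0, -0.4]
opening: 0.0185
grip_force: 58.6
```

Run:
```python
from look import *
c=pickle.load(open("w1.pkl","rb")); h=cv2.cvtColor(c["frame"],cv2.COLOR_RGB2HSV).astype(int)
g=~((h[...,0]>100)&(h[...,0]<130)&(h[...,1]>90))
for s in ((418,194),(400,250)):
    m=comp(g,s); 
    for z in (.016,.006): e=cv2.fitEllipse(ray(c,outline(m),z).astype(np.float32)); print(m.sum(),z,np.round(e[0]+e[1],4))
for s in ((387,167),(474,180)): print("screw",ray(c,s,.016).round(4))
c,T=wrist(); print(T[:3,3].round(4),robot.get_obs()["opening"]); cv2.imwrite("pics/w6.png",c["frame"][...,::-1])
```

```text
937 0.016 [ 0.5543 -0.104   0.0252  0.0275]
937 0.006 [ 0.5593 -0.1067  0.0263  0.0286]Traceback (most recent call last):
  File "<stdin>", line 6, in <module>
cv2.error: OpenCV(4.12.0) /io/opencv/modules/imgproc/src/shapedescr.cpp:361: error: (-201:Incorrect size of input array) There should be at least 5 points to fit the ellipse in function 'fitEllipseNoDirect'
```

>>> {"name": "move_arm", "arguments": {"motion": [[[0.02, 0.05, 0.3, 0, 0], [0, 0, 0.6, 0, 0], [0, 0, 0.7, 0, 0], [0, 0, 0.7, 0, 0], [0, 0, 0.5, 0, 0], [0, 0, 0.3, 0, 0], [0, 0, 0.2, 0, 0], [0, 0, 0.1, 0, 0], [0, 0, 0.1, 0, 0], [0, 0, 0.1, 0, 0], [0, 0, 0.1, 0, 0], [0, 0, 0, 0, 0], [0, 0, 0, 0, 0], [0, 0, 0, 0, 0]]]}}

```text
clock: 22.87
tcp_pos: [0.5568, -0.1051, 0.0286]
eef_rot: [0.0, 0.707, 0.707, 0.0]
ft_force: [0.4, -0.2, 0.2]
opening: 0.0184
grip_force: 58.6
```

>>> {"name": "move_arm", "arguments": {"motion": [[[0, 0, 0.08, 0, 0], [0, 0, 0.08, 0, 0], [0, 0, 0.06, 0, 0], [0, 0, 0.02, 0, 0], [0, 0, 0, 0, 0], [0, 0, 0, 0, 0], [0, 0, 0, 0, 0]]]}}

```text
clock: 23.45
tcp_pos: [0.5566, -0.1051, 0.0227]
eef_rot: [0.0, 0.707, 0.707, 0.0]
ft_force: [-1.9, 0.6, 6.0]
opening: 0.0183
grip_force: 59.4
```

>>> {"name": "move_arm", "arguments": {"motion": [[[0, 0, 0, 0, 0.3], [0, 0, 0, 0, 0.4], [0, 0, 0, 0, 0.5], [0, 0, 0, 0, 0.5], [0, 0, 0, 0, 0.5], [0, 0, 0, 0, 0.5], [0, 0, -0.2, 0, 0.5], [0, 0, -0.5, 0, 0.5], [0, 0, -0.8, 0, 0.5], [0, 0, -0.9, 0, 0.9], [0, 0, -0.9, 0, 0.9], [0, 0, -0.9, 0, 0.9], [0, 0, -0.5, 0, 0.9]]]}}

```text
clock: 24.53
tcp_pos: [0.5574, -0.1053, 0.1428]
eef_rot: [0.001, 0.707, 0.707, 0.001]
ft_force: [-0.1, 0.3, 0.4]
opening: 0.0771
grip_force: 0.0
```

>>> {"name": "move_arm", "arguments": {"motion": [[[-0.75, -0.88, 0, 0, 0.9], [-0.75, -0.88, 0, 0, 0.9], [-0.75, -0.88, 0, 0, 0.9], [-0.75, -0.88, 0, 0, 0.9], [-0.75, -0.88, 0, 0, 0.9], [-0.76, -0.9, 0, 0, 0.9], [0, 0, 0, 0, 0.9], [0, 0, 0, 0, 0.9], [0, 0, 0, 0, 0.9]]]}}

```text
clock: 25.28
tcp_pos: [0.4245, -0.218, 0.1403]
eef_rot: [0.0, 0.707, 0.707, 0.0]
ft_force: [-0.2, 0.1, 0.7]
opening: 0.0767
grip_force: 0.0
```

Run:
```python
from look import *
c,T=wrist(); pickle.dump(c,open("w6.pkl","wb")); print(T[:3,3].round(4),robot.get_obs()["opening"]); cv2.imwrite("pics/w6.png",c["frame"][...,::-1])
h=cv2.cvtColor(c["frame"],cv2.COLOR_RGB2HSV).astype(int)
print(go(.4235,-.218,.017))
```

```text
[ 0.4245 -0.218   0.1403] 0.07696911771070011
(array([-0.01, -0.06,  4.93]), 'yaw of tool y', np.float64(0.02))
```

View pics/w6.png

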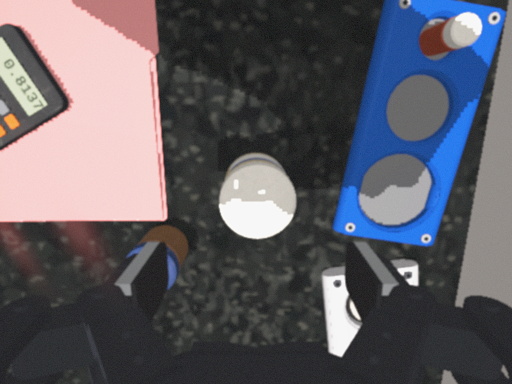

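The vial stands in its well, and the jar lid (257,198) is centred between the fingers. All four rack screws are visible, so I'll take the rack centre from them.

Run:
```python
from look import *
c=pickle.load(open("w6.pkl","rb")); f=c["frame"]; h=cv2.cvtColor(f,cv2.COLOR_RGB2HSV).astype(int)
S=[]
for s in ((405,3),(495,17),(350,227),(426,239)):
    y0,x0=max(s[1]-7,0),s[0]-7; p=h[y0:s[1]+8,x0:s[0]+8,1]; w=np.clip(150-p,0,None); yy,xx=np.mgrid[:p.shape[0],:p.shape[1]]
    u=((xx*w).sum()/w.sum()+x0,(yy*w).sum()/w.sum()+y0); S.append(ray(c,u,.016)[0]); print(np.round(u,1),S[-1].round(4))
S=np.array(S); ce=S.mean(0); d=(S[0]+S[1]-S[2]-S[3]); d/=np.linalg.norm(d); print("centre",ce.round(4),"yaw",np.degrees(np.arctan2(-d[0],d[1])).round(2), "len",np.linalg.norm(S[0]-S[2]),np.linalg.norm(S[0]-S[1]))
for k,y in (("L",-.051),("M",.017),("S",.068)): print(k,(ce+d*y).round(4))
m=(h[...,2]>140)&(h[...,1]<70); P=ray(c,outline(comp(m,(257,215))),.062).astype(np.float32); print(cv2.fitEllipse(P)[:2],cv2.minEnclosingCircle(P))
```

```text
[404.3   3.4] [ 0.5281 -0.0837]
[493.6  17.8] [ 0.5934 -0.0929]
[349.7 226.9] [ 0.5016 -0.2532]
[425.8 238.5] [ 0.5674 -0.2638]
centre [ 0.5476 -0.1734] yaw -8.77 len 0.17161024347812862 0.06603305512578335
L [ 0.5399 -0.2238]
M [ 0.5502 -0.1566]
S [ 0.558  -0.1062]
((0.4230453372001648, -0.21691863238811493), (0.052709128707647324, 0.05587008595466614)) ((0.4229786694049835, -0.21658183634281158), 0.027936790138483047)
```

>>> {"name": "move_arm", "arguments": {"motion": [[[0.02, -0.04, 0.5, 0, 0.95], [0, 0, 0.8, 0, 0.95], [0, 0, 0.8, 0, 0.95], [0, 0, 0.8, 0, 0.95], [0, 0, 0.8, 0, 0.95], [0, 0, 0.6, 0, 0.95], [0, 0, 0.4, 0, 0.95], [0, 0, 0.2, 0, 0.95], [0, 0, 0, 0, 0.9], [0, 0, 0, 0, 0.8], [0, 0, 0, 0, 0.7], [0, 0, 0, 0, 0.6], [0, 0, 0, 0, 0.5], [0, 0, 0, 0, 0.3], [0, 0, 0, 0, 0.2], [0, 0, 0, 0, 0.2], [0, 0, 0, 0, 0.2], [0, 0, 0, 0, 0.2]]]}}

```text
clock: 26.83
tcp_pos: [0.4238, -0.2176, 0.0185]
eef_rot: [0.001, 0.707, 0.707, 0.0]
ft_force: [-0.3, 1.4, 6.1]
opening: 0.0498
grip_force: 61.1
```

>>> {"name": "move_arm", "arguments": {"motion": [[[0, 0, -0.2, 0, 0.2], [0, 0, -0.5, 0, 0.2], [0, 0, -0.8, 0, 0.2], [0, 0, -0.8, 0, 0.2], [0, 0, -0.6, 0, 0.2], [0, 0, -0.3, 0, 0.2], [-0.03, 0.4, 0, 0, 0.2], [-0.05, 0.8, 0, 0, 0.2], [-0.05, 0.9, 0, 0, 0.2], [-0.05, 0.9, 0, 0, 0.2], [-0.04, 0.8, 0, 0, 0.2], [-0.03, 0.5, 0, 0, 0.2], [0, 0.3, 0, 0, 0.2], [0, 0, 0, 0, 0.2], [0, 0, 0, 0, 0.2], [0, 0, 0, 0, 0.2]]]}}

```text
clock: 28.17
tcp_pos: [0.5371, -0.2233, 0.0968]
eef_rot: [-0.001, 0.707, 0.707, -0.0]
ft_force: [-0.3, 0.5, -1.0]
opening: 0.0498
grip_force: 62.6
```

Run:
```python
from look import *
print(go(.5395,-.224,.0245), robot.get_obs()["tcp_pos"])
```

```text
(array([-0.03,  0.1 ,  2.89]), 'yaw of tool y', np.float64(0.0)) [ 0.53710771 -0.22334579  0.09681766]
```

>>> {"name": "move_arm", "arguments": {"motion": [[[-0.03, 0.06, 0.3, 0, 0.2], [0, 0, 0.6, 0, 0.2], [0, 0, 0.6, 0, 0.2], [0, 0, 0.4, 0, 0.2], [0, 0, 0.3, 0, 0.2], [0, 0, 0.2, 0, 0.2], [0, 0, 0.1, 0, 0.2], [0, 0, 0.1, 0, 0.2], [0, 0, 0.1, 0, 0.2], [0, 0, 0, 0, 0.2], [0, 0, 0, 0, 0.2], [0, 0, 0, 0, 0.2]]]}}

```text
clock: 29.17
tcp_pos: [0.5399, -0.2244, 0.0302]
eef_rot: [0.0, 0.707, 0.707, 0.0]
ft_force: [-0.6, -0.4, -1.5]
opening: 0.0497
grip_force: 62.6
```

>>> {"name": "move_arm", "arguments": {"motion": [[[0, 0, 0.08, 0, 0.2], [0, 0, 0.08, 0, 0.2], [0, 0, 0.06, 0, 0.2], [0, 0, 0.02, 0, 0.2], [0, 0, 0, 0, 0.2], [0, 0, 0, 0, 0.2], [0, 0, 0, 0, 0.2]]]}}

```text
clock: 29.75
tcp_pos: [0.5397, -0.2244, 0.0245]
eef_rot: [0.0, 0.707, 0.707, 0.0]
ft_force: [-2.3, 0.8, 7.8]
opening: 0.0495
grip_force: 63.4
```

>>> {"name": "move_arm", "arguments": {"motion": [[[0, 0, 0, 0, 0.65], [0, 0, 0, 0, 0.75], [0, 0, 0, 0, 0.85], [0, 0, 0, 0, 0.9], [0, 0, 0, 0, 0.9], [0, 0, -0.2, 0, 0.9], [0, 0, -0.5, 0, 0.9], [0, 0, -0.8, 0, 0.9], [0, 0, -0.9, 0, 0.9], [0, 0, -0.9, 0, 0.9], [0, 0, -0.8, 0, 0.9], [0, 0, -0.3, 0, 0.9]]]}}

```text
clock: 30.75
tcp_pos: [0.5408, -0.2249, 0.1371]
eef_rot: [0.002, 0.707, 0.707, 0.001]
ft_force: [0.5, -0.4, -0.6]
opening: 0.0764
grip_force: 0.0
```

>>> {"name": "move_arm", "arguments": {"motion": [[[-0.1, -0.5, 0, 0, 0.85], [-0.23, -0.9, 0, 0, 0.85], [-0.23, -0.9, 0, 0, 0.85], [-0.23, -0.9, 0, 0, 0.85], [-0.23, -0.9, 0, 0, 0.85], [-0.23, -0.9, 0, 0, 0.85], [-0.23, -0.9, 0, 0, 0.85], [-0.23, -0.9, 0, 0, 0.85], [-0.23, -0.8, 0, 0, 0.85], [-0.1, -0.35, 0, 0, 0.85], [0, 0, 0, 0, 0.85], [0, 0, 0, 0, 0.85], [0, 0, 0, 0, 0.85]]]}}

```text
clock: 31.83
tcp_pos: [0.3419, -0.2755, 0.1339]
eef_rot: [0.0, 0.707, 0.707, 0.0]
ft_force: [-0.3, 0.0, 0.1]
opening: 0.0725
grip_force: 0.0
```

Run:
```python
from look import *
c,T=wrist(); print(T[:3,3].round(4),robot.get_obs()["opening"]); cv2.imwrite("pics/w7.png",c["frame"][...,::-1])
h=cv2.cvtColor(c["frame"],cv2.COLOR_RGB2HSV).astype(int)
m=(h[...,0]>100)&(h[...,0]<130)&(h[...,1]>90)&(h[...,2]>60); m[:,330:]=0
P=ray(c,outline(comp(m,(258,215),15)),.05).astype(np.float32); print(cv2.fitEllipse(P)[:2],cv2.minEnclosingCircle(P))
print(go(.3415,-.2756,.0125))
```

```text
[ 0.3419 -0.2755  0.1339] 0.07258473260384966
((0.3402804434299469, -0.27578747272491455), (0.04089901223778725, 0.04225637763738632)) ((0.34006819128990173, -0.27561479806900024), 0.021226737648248672)
(array([-0.01, -0.02,  4.85]), 'yaw of tool y', np.float64(0.04))
```

View pics/w7.png

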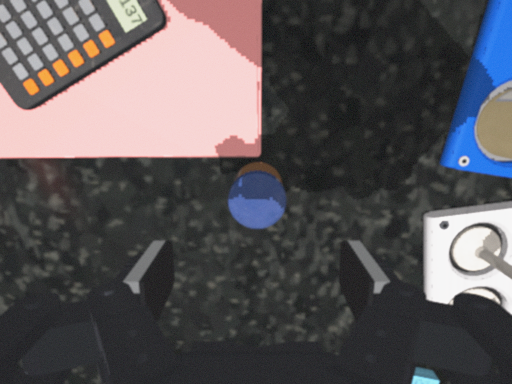

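The blue lid (257,199) is centred between the fingers; nothing else is near. Descending onto jar_b.

>>> {"name": "move_arm", "arguments": {"motion": [[[0, -0.04, 0.5, 0, 0.85], [0, 0, 0.8, 0, 0.85], [0, 0, 0.8, 0, 0.85], [0, 0, 0.8, 0, 0.85], [0, 0, 0.8, 0, 0.85], [0, 0, 0.6, 0, 0.85], [0, 0, 0.4, 0, 0.85], [0, 0, 0.18, 0, 0.85], [0, 0, 0, 0, 0.8], [0, 0, 0, 0, 0.7], [0, 0, 0, 0, 0.6], [0, 0, 0, 0, 0.5], [0, 0, 0, 0, 0.4], [0, 0, 0, 0, 0.3], [0, 0, 0, 0, 0.2], [0, 0, 0, 0, 0.1], [0, 0, 0, 0, 0.1], [0, 0, 0, 0, 0.1], [0, 0, 0, 0, 0.1]]]}}

```text
clock: 33.47
tcp_pos: [0.3406, -0.2758, 0.0129]
eef_rot: [0.001, 0.707, 0.707, 0.0]
ft_force: [-0.7, 0.8, 9.1]
opening: 0.0374
grip_force: 59.3
```

>>> {"name": "move_arm", "arguments": {"motion": [[[0, 0, -0.2, 0, 0.1], [0, 0, -0.5, 0, 0.1], [0, 0, -0.8, 0, 0.1], [0, 0, -0.9, 0, 0.1], [0, 0, -0.9, 0, 0.1], [0, 0, -0.6, 0, 0.1], [0, 0, -0.3, 0, 0.1], [0, 0, 0, 0, 0.1]]]}}

```text
clock: 34.13
tcp_pos: [0.3407, -0.276, 0.1186]
eef_rot: [0.002, 0.707, 0.707, 0.0]
ft_force: [0.3, -0.3, -0.4]
opening: 0.0373
grip_force: 60.2
```

>>> {"name": "move_arm", "arguments": {"motion": [[[0.25, 0.45, 0, 0, 0.1], [0.5, 0.88, 0, 0, 0.1], [0.5, 0.88, 0, 0, 0.1], [0.5, 0.88, 0, 0, 0.1], [0.5, 0.88, 0, 0, 0.1], [0.5, 0.88, 0, 0, 0.1], [0.5, 0.88, 0, 0, 0.1], [0.5, 0.88, 0, 0, 0.1], [0.5, 0.88, 0, 0, 0.1], [0.5, 0.87, 0, 0, 0.1], [0, 0, 0, 0, 0.1], [0, 0, 0, 0, 0.1], [0, 0, 0, 0, 0.1], [0, 0, 0, 0, 0.1]]]}}

```text
clock: 35.3
tcp_pos: [0.5477, -0.1569, 0.1162]
eef_rot: [-0.001, 0.707, 0.707, -0.0]
ft_force: [0.8, -0.3, -0.7]
opening: 0.0379
grip_force: 60.4
```

Run:
```python
from look import *
o=robot.get_obs(); print(go(.5497,-.1566,.0189), o["tcp_pos"], o["opening"])
```

```text
(array([0.01, 0.09, 3.89]), 'yaw of tool y', np.float64(-0.03)) [ 0.54769047 -0.15685596  0.11619366] 0.037936388882231636
```

>>> {"name": "move_arm", "arguments": {"motion": [[[0, 0.05, 0.3, 0, 0.1], [0, 0, 0.6, 0, 0.1], [0, 0, 0.7, 0, 0.1], [0, 0, 0.7, 0, 0.1], [0, 0, 0.5, 0, 0.1], [0, 0, 0.3, 0, 0.1], [0, 0, 0.2, 0, 0.1], [0, 0, 0.1, 0, 0.1], [0, 0, 0.1, 0, 0.1], [0, 0, 0.1, 0, 0.1], [0, 0, 0.08, 0, 0.1], [0, 0, 0, 0, 0.1], [0, 0, 0, 0, 0.1], [0, 0, 0, 0, 0.1]]]}}

```text
clock: 36.47
tcp_pos: [0.5503, -0.1566, 0.0251]
eef_rot: [0.0, 0.707, 0.707, 0.0]
ft_force: [-0.6, 0.0, -1.4]
opening: 0.0378
grip_force: 60.4
```

>>> {"name": "move_arm", "arguments": {"motion": [[[0, 0, 0.08, 0, 0.1], [0, 0, 0.08, 0, 0.1], [0, 0, 0.06, 0, 0.1], [0, 0, 0.04, 0, 0.1], [0, 0, 0, 0, 0.1], [0, 0, 0, 0, 0.1], [0, 0, 0, 0, 0.1]]]}}

```text
clock: 37.05
tcp_pos: [0.5501, -0.1566, 0.019]
eef_rot: [0.0, 0.707, 0.707, 0.0]
ft_force: [-2.1, 0.8, 8.0]
opening: 0.0373
grip_force: 61.4
```

Seated. I'll release, rise and back off for a final look.

>>> {"name": "move_arm", "arguments": {"motion": [[[0, 0, 0, 0, 0.5], [0, 0, 0, 0, 0.6], [0, 0, 0, 0, 0.75], [0, 0, 0, 0, 0.75], [0, 0, 0, 0, 0.75], [0, 0, -0.2, 0, 0.75], [0, 0, -0.5, 0, 0.75], [0, 0, -0.8, 0, 0.75], [0, 0, -0.9, 0, 0.75], [0, 0, -0.9, 0, 0.75], [0, 0, -0.9, 0, 0.75], [0, 0, -0.9, 0, 0.75], [0, 0, -0.9, 0, 0.75], [0, 0, -0.9, 0, 0.75]]]}}

```text
clock: 38.22
tcp_pos: [0.5499, -0.1565, 0.1924]
eef_rot: [0.0, 0.707, 0.707, 0.0]
ft_force: [-0.1, -0.0, 0.1]
opening: 0.064
grip_force: 0.0
```

>>> {"name": "move_arm", "arguments": {"motion": [[[-0.6, -0.9, -0.5, 0, 0.75], [-0.6, -0.9, -0.5, 0, 0.75], [-0.6, -0.9, -0.5, 0, 0.75], [-0.6, -0.9, -0.5, 0, 0.75], [-0.6, -0.9, -0.5, 0, 0.75], [-0.6, -0.5, 0, 0, 0.75], [0, 0, 0, 0, 0.75], [0, 0, 0, 0, 0.75], [0, 0, 0, 0, 0.75]]]}}

```text
clock: 38.97
tcp_pos: [0.4253, -0.2464, 0.2534]
eef_rot: [-0.0, 0.707, 0.707, 0.0]
ft_force: [0.6, 0.9, -1.5]
opening: 0.064
grip_force: 0.0
```

Run:
```python
from look import *
c,T=wrist(); print(T[:3,3].round(4)); cv2.imwrite("pics/w8.png",c["frame"][...,::-1])
c=optics.capture("scene"); cv2.imwrite("pics/s8.png",cv2.resize(c["frame"][90:270,190:430,::-1],(800,600),interpolation=cv2.INTER_CUBIC))
```

```text
[ 0.4253 -0.2464  0.2534]
```

View pics/w8.png

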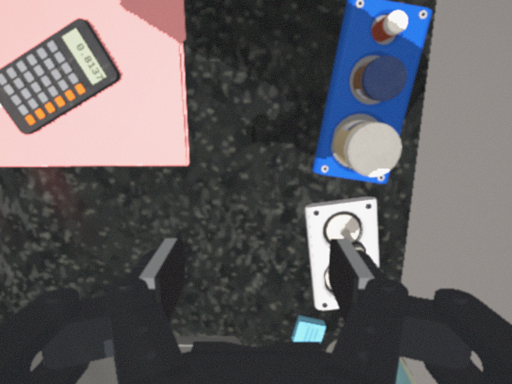

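View pics/s8.png

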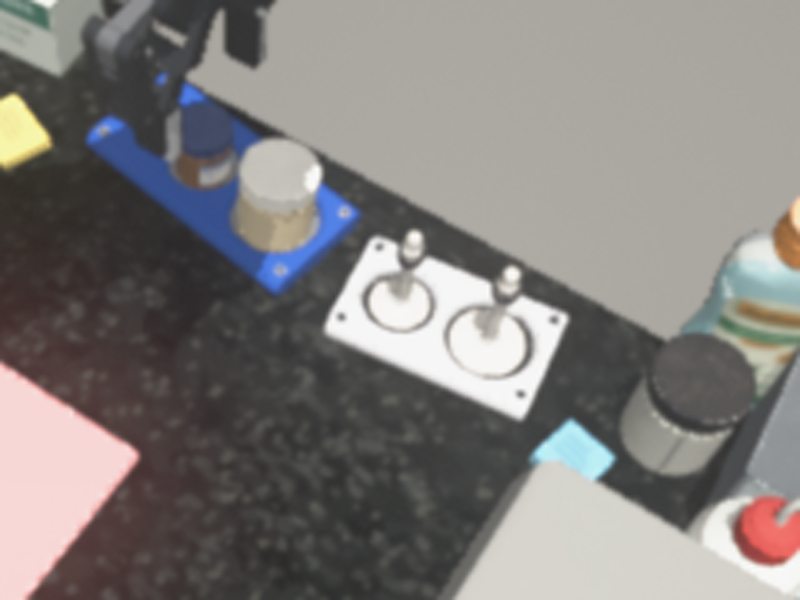

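All five pieces stand upright in their wells: the jars at (205,145) and (277,195) and the geometries at (400,300) and (490,340) in the scene crop, and the vial at (390,25) in the wrist view. The pads look undisturbed and the arm is clear.

```bash
python3 -c "
from workcell import order; print(order.finish_job())"
```

```text
the job is handed in; nothing more can be done
None
```

I stood all five pieces upright in their wells and handed the job in at about 39 s of the 112 s allowed; it returned no verdict, but the last pictures show every piece seated and the note pads where they were.

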